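Make up the aeration kit and the sampling kit

TASK

Make up two kits from the stock that stands between the two trays, one thing centred in each compartment. The three-compartment tray gets the aeration kit: the air stone lying in the compartment next to the pull tab, the rubber stopper upright (wide end up) in the middle one and the vent plug upright (knob up) in the far one; the two-compartment tray gets the sampling kit: the specimen jar upright next to its pull tab and the glass vial upright in the other compartment. Leave the spare tube tee, the timer and the reagent bottle where they are.

Things in the scene. Friction and masses are not known exactly. Their poses are not given: they have to be found in the camera images.
- tray_three: Grey kit tray with a row of three open compartments, 210 x 116 mm plus tab, fixed. Floor 3 mm thick, walls 3 mm thick and 12 mm high; compartments 66 mm (x) by 110 mm (y) inside. Origin: centre of underside; x along the row. Pull tab (18 x 44 mm, up to 14 mm high) on its -x end, roughly towards the robot. Compartment centres: x = -69 (at the tab), 0 and +69 mm (far end), y = 0.
- tray_two: Grey kit tray with a row of two open compartments, 141 x 116 mm plus tab, fixed, turned any way. Floor 3 mm thick, walls 3 mm thick and 12 mm high; compartments 66 mm (x) by 110 mm (y) inside. Origin: centre of underside; x along the row. Pull tab (18 x 44 mm, up to 14 mm high) on its -x end. Compartment centres: x = -34.5 (at the tab) and +34.5 mm, y = 0.
- jar: Specimen jar: squat round jar with a narrower white lid, standing; body 48 mm in diameter up to about 30 mm, tapering above, 57 mm high in all, lid 34 mm in diameter. Origin: centre of the underside; z is its axis, up at the start.
- vial: Sample vial: slim clear glass tube with a white screw cap, standing; 25 mm in diameter, 65 mm high. Origin: centre of the underside; z is its axis, up at the start.
- air_stone: Air stone: small blue cylinder lying on the bench with a thin white nipple at one end; 18 mm wide and high, 36 mm long along its y axis. Origin: middle of the length, at the underside; z up. The thick part runs from y = -8 to +18 mm, the nipple (6 mm thick) from y = -18 to -8 mm. Grip the thick part across x.
- stopper: Rubber stopper: brown-red solid plug, standing, wider at the top; 36 mm in diameter at the top, 26 mm high. Origin: centre of the underside; z is its axis, up at the start.
- vent_plug: Vent plug: round grey base 33 mm in diameter and 17 mm high with a smaller star knob (25 mm in diameter) on top, standing; 31 mm high in all. Origin: centre of the underside; z is its axis, up at the start.
- tee: Spare white barbed tube tee lying among the stock, 29 x 44 x 14 mm; belongs to neither kit. Origin: centre of the underside.
- timer: Flat white bench timer with coloured keys, 62 x 62 x 22 mm, behind the stock; to be left alone. Origin: centre of the underside.
- bottle: White reagent bottle with a yellow cap, 60 mm in diameter, 118 mm high, standing behind the stock; to be left alone. Origin: centre of the underside.
Not all that is in view belongs to the job. Of the things like the jar, leave any that is purple; of the rest the smaller one is meant. Several things have the shape of the vent_plug; the one meant has the colours described above.

How it is judged:
At the end, for the whole second after the job is handed in: Each thing in its own compartment, origin within 15 mm of its centre along both tray axes; stopper, plug, jar and vial upright within 0.15 rad, undersides under 4 mm above the compartment floor, the air stone's origin under 17 mm above it; all slower than 20 mm/s (x of jar in the frame of tray_two between -0.0495 and -0.0195 m and y of jar in the frame of tray_two between -0.015 and 0.015 m and z of each of jar, vial in the frame of tray_two below 0.007 m and linear speed of each of jar, vial, air_stone, stopper, vent_plug below 0.02 m/s and angle between each of jar, vial, stopper, vent_plug's own z axis and vertical below 0.15 rad and x of vial in the frame of tray_two between 0.0195 and 0.0495 m and y of vial in the frame of tray_two between -0.015 and 0.015 m and x of air_stone in the frame of tray_three between -0.084 and -0.054 m and y of air_stone in the frame of tray_three between -0.015 and 0.015 m and z of air_stone in the frame of tray_three below 0.02 m and x of stopper in the frame of tray_three between -0.015 and 0.015 m and y of stopper in the frame of tray_three between -0.015 and 0.015 m and z of each of stopper, vent_plug in the frame of tray_three below 0.007 m and x of vent_plug in the frame of tray_three between 0.054 and 0.084 m and y of vent_plug in the frame of tray_three between -0.015 and 0.015 m); the robot touches nothing.
It fails at once if the spare tube tee is pushed more than 20 mm from its place (distance of tee from where it was at the start of the episode above 0.02 m).
It fails at once if the timer is pushed more than 20 mm from its place (distance of timer from where it was at the start of the episode above 0.02 m).
It fails at once if the reagent bottle is pushed more than 20 mm from its place (distance of bottle from where it was at the start of the episode above 0.02 m).
It also fails if it takes over 122 s, if anything falls off the work surface, if the arm or the gripper's body presses on something with over 40 N, if the wrist force passes 120 N, or if a joint passes its speed limit or range.

ROBOT

A 7-joint arm with a two-finger parallel gripper is mounted at the origin on a cart in front of the work surface, level with it; the furniture and walls round the work are solid. World frame = base frame: x ahead of the robot, y to its left, z up, the work surface at z = 0. Lengths are in m, angles in rad, forces in N, time in s.
With the tool pointing down it reaches from about 0.35 to 0.9 m from the base axis. Payload 8.1 kg.
Tool frame: the origin (TCP) lies midway between the tips of the shut fingers; the grasp point (between the pads) lies 19 mm behind it; z points along the fingers, y is the line along which they close (so a half turn about z gives the same grasp; the last joint's range is limited). The gripper opens to 85 mm and grips with 20 to 120 N. Pads are 22 mm wide; open, the fingers measure 114 mm over their backs; the gripper's body (76 mm by 85 mm) begins 54 mm behind the grasp point. The pads swing forward as they close: fully open they stand 13 mm farther back than shut.
Start: joints at [-1.442, 0.434, 0.025, 1.573, -0.012, 1.134, -0.075], TCP at [0.144, 0.608, 0.231] pointing down, gripper open.
Joint ranges: [-2.62, 2.62], [-0.44, 2.09], [-1.27, 1.32], [0.08, 2.57], [-1.32, 4.46], [0.12, 2], [-2.74, 2.74]. Speed limits (rad/s): [2.22, 2.22, 3.01, 3.01, 3.14, 3.14, 3.14].

INTERFACE

Orientations are given as [roll, pitch, yaw] about the fixed x, y, z axes, in that order (R = Rz(yaw) Ry(pitch) Rx(roll)).
In Python, from station import * gives the robot as it stands.
- The arm moves only by the tool send_rows, never from a script. Its argument "targets" is text: rows parted by semicolons, each of 5 numbers parted by spaces: the closure in counts, from 0 (fully open) to 255 (shut), then the shift along the tool's x, y, z in m, then the turn about the tool's z in rad. In form: grip tx ty tz roll; .... A call has 1 to 10 rows; each row shifts and turns the commanded pose from where the row before left it, along the tool's axes as they then stand; what a row does not reach is not made up. A row lasts 1/8 s, in which the tool goes at most 62.5 mm and 10.7 degrees, less where a joint would pass 70% of its speed; a pose out of reach is approached as far as the arm can. A call is refused whole if a number of a shift passes 0.0625 or a number of a turn 0.188, either way. A call with a gripper value outside its range is refused whole. The fingers move at their own pace and stop on an object; "force" is the grip in N (left out, the last holds). Time passes only in rows, so rows that do not move let the fingers close. It gives the time, the measured TCP pose, the force, the opening and the grip force at its end, in the units of the state.
- get_obs(): the state, without advancing time (a new reading comes with each control period).
- read_camera(name): name is "scene" or "top" or "wrist"; returns the picture (420x560x3 uint8, red, green, blue); there is no depth.
- camera_info(name): a dict with "fx", "fy", "cx", "cy" (pixels), "dist" ([k1, k2, p1, p2, k3] as OpenCV has them; the pictures are not rectified), "origin" and "rotation" of the camera in the world; the wrist camera has in their place "tool_from_camera" (4x4, takes a point from camera to tool coordinates, whose origin is the TCP and whose axes are the flange's). Camera axes: x right, y down, z forward; pixel columns grow to the right and rows downward; lengths in m; the calibration is good to about 2 mm. A picture is of the moment at which its call begins: read the wrist's pose just before it. camera_info takes no time and is no camera call.
- close_job(): hands the job in; it is judged then, once.
The state is a dict: "t": time; "qpos": joint angles; "dq": joint speeds; "tau": joint torques, N m; "tcp_pos": TCP position; "eef_rot": TCP orientation; "ft_force": force on the tool from outside, world axes, zero at the start; "wrist_torque": the same for the moment, N m; "opening": opening from 0.0 (shut) to 1.0 (fully open); "gripper_force": force on a finger pad.
Only numpy, scipy, OpenCV 4.12 (cv2) and the standard library are available. Lean on these libraries where they do the work, as an engineer would, in place of code of your own. Each camera call takes 0.05 s, during which the arm holds its last target. There are 200 camera calls.

## Working session

There is one attempt and no reset: what is moved stays moved. The work goes in short steps, Python scripts to look and compute and a tool call to move; the robot and the scene stay as the last step left them, time stands still between calls to the robot, and variables do not carry over. Pictures are saved under pics/ and viewed, at most 14 in all, crops included, and the job is handed in when it is done.

Besides the shell and the picture viewer there is one more tool, called in YAML: its name, and indented under it one key for each argument. send_rows: Moves the arm, as the interface text tells. Its arguments: {"type":"object","properties":{"targets":{"type":"string"},"force":{"type":"number"}},"required":["targets"]}

```bash
mkdir -p pics; ls
python3 - <<'E'
from station import *
import cv2,numpy as np
o=get_obs();print({k:np.round(v,3) for k,v in o.items()})
for n in("scene","top","wrist"):
    c=camera_info(n);print(n,{k:np.round(v,4).tolist() for k,v in c.items()})
    im=read_camera(n);cv2.imwrite(f"pics/{n}0.png",im[:,:,::-1])
E
```

```text
pics
{'t': np.float64(0.0), 'qpos': array([-1.442,  0.435,  0.025,  1.574, -0.012,  1.134, -0.075]), 'dq': array([ 0.002, -0.001,  0.001,  0.   ,  0.001, -0.001,  0.   ]), 'tau': array([ 1.0000e-03, -6.7048e+01,  1.0250e+00, -3.1620e+01,  1.6000e-02,
        1.3000e-02, -0.0000e+00]), 'tcp_pos': array([0.143, 0.608, 0.231]), 'eef_rot': array([-3.14,  0.  ,  2.91]), 'ft_force': array([-0.386,  0.112, -0.015]), 'wrist_torque': array([-0.005, -0.026, -0.032]), 'gripper_force': np.float64(0.0), 'opening': np.float64(0.999)}
scene {'fx': 414.3654, 'fy': 414.3654, 'cx': 272.1707, 'cy': 207.2943, 'dist': [-0.0108, 0.0, 0.0, 0.0, 0.0], 'origin': [0.1455, -0.5497, 0.6472], 'rotation': [-2.2676, -0.0033, -0.7183]}
top {'fx': 539.9342, 'fy': 539.9342, 'cx': 279.0018, 'cy': 210.0882, 'dist': [-0.2062, 0.0, 0.0, 0.0, 0.0], 'origin': [0.513, 0.0019, 1.4588], 'rotation': [-3.0653, 0.003, -1.5481]}
wrist {'fx': 352.4068, 'fy': 352.4068, 'cx': 273.8173, 'cy': 207.2133, 'dist': [0.0066, 0.0, 0.0, 0.0, 0.0], 'tool_from_camera': [[-0.0002, -0.9641, -0.2654, 0.0663], [1.0, -0.0001, -0.0004, 0.0014], [0.0004, -0.2654, 0.9641, -0.1426], [0.0, 0.0, 0.0, 1.0]]}
```

View pics/top0.png

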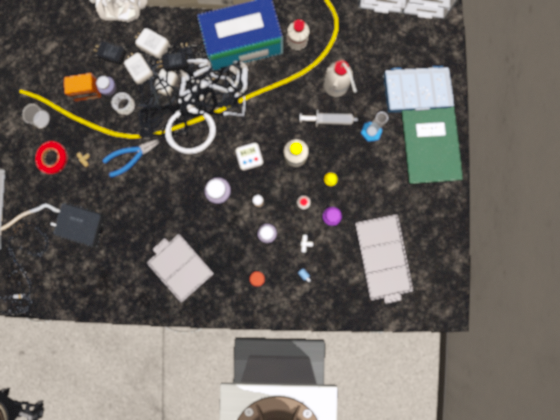

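View pics/scene0.png

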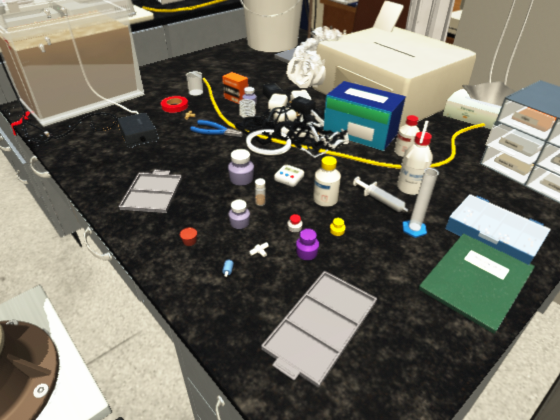

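The top view shows:
- **Jar-like things:** lilac-bodied with a white lid at (217,190), large, and at (267,233), small; purple at (332,216).
- **Plug-like things:** (304,202), red knob and pale base; (331,180), yellow.
- **Vial:** (258,200). **Stopper:** (257,279). **Air stone:** (305,275). **Tee:** (306,243).
- **Trays:** two-compartment at (181,268), tab at upper left (162,245); three-compartment at (384,257), tab at (392,298).

My choices are the small lilac jar and, if its base is grey, the red-knobbed plug. I'll check both in one crop and measure at the same time.

```bash
cat > h.py <<'E'
from station import *
import cv2,numpy as np
from scipy.spatial.transform import Rotation as R
def cam(n,obs=None):
    c=camera_info(n);K=np.array([[c["fx"],0,c["cx"]],[0,c["fy"],c["cy"]],[0,0,1]]);d=np.array(c["dist"],float)
    if n!="wrist": return K,d,R.from_euler("xyz",c["rotation"]).as_matrix(),np.array(c["origin"])
    T=np.array(c["tool_from_camera"]);Rt=R.from_euler("xyz",obs["eef_rot"]).as_matrix()
    return K,d,Rt@T[:3,:3],Rt@T[:3,3]+obs["tcp_pos"]
def plane(C,px,z):
    K,d,Rm,o=C
    p=cv2.undistortPoints(np.array(px,float).reshape(-1,1,2),K,d).reshape(-1,2)
    r=np.c_[p,np.ones(len(p))]@Rm.T
    return o+r*((z-o[2])/r[:,2])[:,None]
def proj(C,P):
    K,d,Rm,o=C
    q=(np.array(P,float).reshape(-1,3)-o)@Rm
    return cv2.projectPoints(q.reshape(-1,1,3),np.zeros(3),np.zeros(3),K,d)[0].reshape(-1,2)
E
python3 - <<'E'
from h import *
t=cv2.imread("pics/top0.png");s=cv2.imread("pics/scene0.png")
a=cv2.resize(t[170:300,195:355],None,fx=4,fy=4,interpolation=cv2.INTER_CUBIC)[:, :]
b=cv2.resize(s[145:275,170:350],None,fx=4,fy=4,interpolation=cv2.INTER_CUBIC)
a=cv2.resize(a,(400,325));b=cv2.resize(b,(800,578))
cv2.imwrite("pics/cropt.png",cv2.resize(t[170:300,195:355],(740,600),interpolation=cv2.INTER_CUBIC));cv2.imwrite("pics/crops.png",b)
C=cam("top")
for n,p,z in[("jar",(267,233),.057),("vial",(258,200),.065),("plug",(304,202),.031),("stop",(257,279),.026),("stone",(305,275),.009),("tee",(306,243),.007),("big",(217,190),.08),("purple",(332,216),.06),("yel",(331,180),.03),("timer",(249,157),.022),("bottle",(296,150),.118)]:
    print(n,plane(C,[p],z)[0].round(3))
g=cv2.cvtColor(t,cv2.COLOR_BGR2HSV);m=((g[...,2]>130)&(g[...,1]<50)).astype(np.uint8);m=cv2.morphologyEx(m,cv2.MORPH_CLOSE,np.ones((3,3)))
for c in cv2.findContours(m,0,2)[0]:
    x,y,w,h=cv2.boundingRect(c)
    if cv2.contourArea(c)>1200 and 100<x<420 and 190<y<310:
        k=np.zeros_like(m);cv2.drawContours(k,[c],-1,1,-1);k=cv2.morphologyEx(k,cv2.MORPH_OPEN,np.ones((25,25)) if 0 else cv2.getStructuringElement(2,(23,23)))
        P=plane(C,c.reshape(-1,2),.012)[:,:2].astype(np.float32)
        r=cv2.minAreaRect(P);print((x,y,w,h),r,np.round(cv2.boxPoints(r),3).tolist())
        P=plane(C,cv2.findContours(k,0,2)[0][0].reshape(-1,2),.012)[:,:2].astype(np.float32);r=cv2.minAreaRect(P);print(" opened",r)
E
```

```text
jar [0.56  0.038 0.057]
vial [0.644 0.064 0.065]
plug [ 0.645 -0.057  0.031]
stop [0.438 0.063 0.026]
stone [ 0.451 -0.065  0.009]
tee [ 0.537 -0.066  0.007]
big [0.667 0.169 0.08 ]
purple [ 0.607 -0.13   0.06 ]
yel [ 0.706 -0.128  0.03 ]
timer [0.764 0.093 0.022]
bottle [ 0.768 -0.031  0.118]
(148, 235, 65, 67) ((0.46782514452934265, 0.2790224552154541), (0.1606857031583786, 0.11936499923467636), 43.20820236206055) [[0.36800000071525574, 0.2680000066757202], [0.44999998807907104, 0.1809999942779541], [0.5669999718666077, 0.29100000858306885], [0.4860000014305115, 0.3779999911785126]]
 opened ((0.467417448759079, 0.2786144018173218), (0.15893864631652832, 0.11913106590509415), 43.40171432495117)
(355, 215, 58, 88) ((0.495737761259079, -0.278950572013855), (0.2301124483346939, 0.11971770972013474), 12.67226791381836) [[0.3700000047683716, -0.2460000067949295], [0.3970000147819519, -0.3630000054836273], [0.6209999918937683, -0.31200000643730164], [0.5950000286102295, -0.19499999284744263]]
 opened ((0.4982483983039856, -0.278391569852829), (0.22403889894485474, 0.11967980861663818), 12.698508262634277)
```

View pics/crops.png

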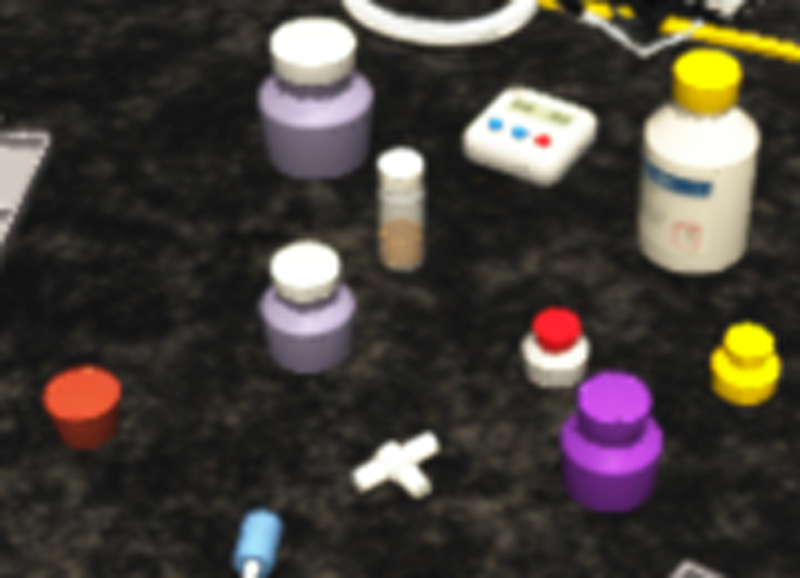

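View pics/wrist0.png

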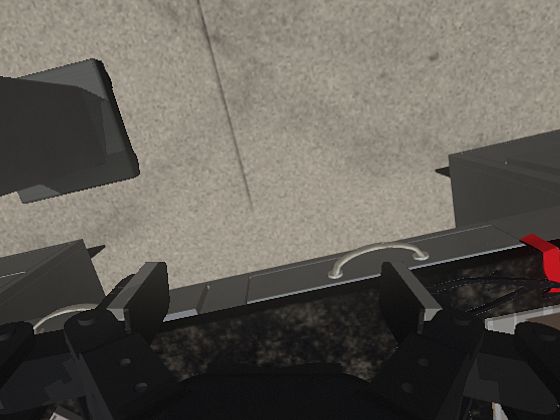

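The crop shows the red-knobbed plug with its grey-white base at (555,345), which is the vent plug; the yellow one is a decoy. The small lilac jar at (307,305) is the jar; the big lilac one at (315,95) and the purple one stay. The wrist camera still looks at the floor. I'm moving over the bench.

send_rows:
  targets: "0 0 0 0 -0.115; 0 0 0 0 -0.115; 0 -0.03 -0.05 0 0; 0 -0.03 -0.05 0 0; 0 -0.03 -0.05 0 0; 0 -0.03 -0.05 0 0; 0 -0.03 -0.05 0 0; 0 -0.03 -0.05 0 0; 0 -0.03 -0.05 0 0; 0 0 0 0 0"
  force: 30

```text
t: 1.4
tcp_pos: [0.355, 0.2538, 0.2314]
eef_rot: [-3.141, 0.001, 3.132]
ft_force: [-0.1, 0.6, -0.4]
opening: 1.002
gripper_force: 0.0
```

```bash
cat > shot.py <<'E'
import sys,json
from h import *
n=sys.argv[1];o=get_obs();im=read_camera("wrist");cv2.imwrite(f"pics/{n}.png",im[:,:,::-1])
json.dump({k:np.array(o[k]).tolist() for k in("tcp_pos","eef_rot")},open(f"pics/{n}.json","w"))
print(o["t"],np.round(o["tcp_pos"],4),np.round(o["qpos"],2))
E
python3 shot.py w1
```

```text
1.4 [0.355  0.2538 0.2314] [-0.87  0.12  0.15  2.01 -0.02  1.01  0.84]
```

send_rows:
  targets: "0 -0.01 -0.05 0 0; 0 -0.01 -0.05 0 0; 0 -0.01 -0.05 0 0; 0 -0.01 -0.05 0 0; 0 -0.01 -0.05 0 0; 0 0 0 0 0; 0 0 0 0 0"

```text
t: 2.33
tcp_pos: [0.4025, 0.0092, 0.2312]
eef_rot: [3.141, -0.0, 3.141]
ft_force: [-0.1, 0.0, -0.1]
opening: 1.0
gripper_force: 0.0
```

```bash
python3 shot.py w2; python3 -c "
import cv2,numpy as np
a=cv2.imread('pics/w1.png');b=cv2.imread('pics/w2.png');cv2.imwrite('pics/w12.png',cv2.resize(np.hstack([a,b]),(800,300),interpolation=cv2.INTER_AREA))"
```

```text
2.325 [0.4025 0.0092 0.2312] [-0.53  0.05  0.4   2.1  -0.02  1.    1.45]
```

View pics/w12.png

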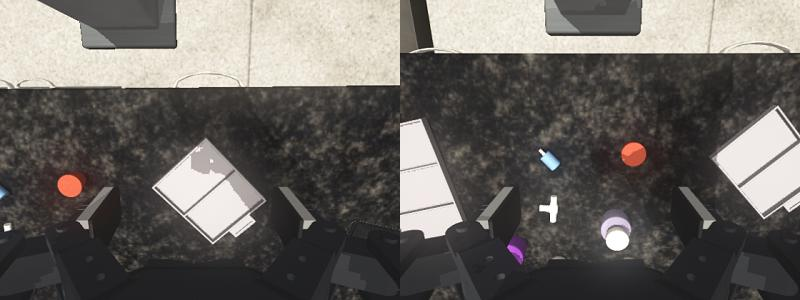

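The wrist pictures (in 560x420 pixels) show the two-tray at about (293,267) in w1. In w2 the stopper is at about (327,215), the stone at (208,222) with its nipple at upper left, the jar at (303,325) and the tee at (207,293). Next I measure these.

```bash
cat > m.py <<'E'
import json
from h import *
def load(n): 
    return cv2.imread(f"pics/{n}.png"),cam("wrist",{k:np.array(v) for k,v in json.load(open(f"pics/{n}.json")).items()})
def blobs(m,amin=80):
    m=cv2.morphologyEx(m.astype(np.uint8),cv2.MORPH_OPEN,np.ones((3,3)))
    return [c for c in cv2.findContours(m,0,2)[0] if cv2.contourArea(c)>amin]
E
python3 - <<'E'
from m import *
im,C=load("w2");h=cv2.cvtColor(im,cv2.COLOR_BGR2HSV)
H,S,V=[h[...,i].astype(int) for i in range(3)]
for n,m,z in[("stop",((H<12)|(H>172))&(S>130)&(V>110),.026),("stone",(H>90)&(H<118)&(S>60)&(V>90),.009)]:
    for c in blobs(m):
        (x,y),r=cv2.minEnclosingCircle(c);M=cv2.moments(c);g=(M["m10"]/M["m00"],M["m01"]/M["m00"])
        print(n,(int(x),int(y)),round(r,1),plane(C,[g,(x,y)],z).round(4).tolist())
        if n=="stone":
            P=plane(C,c.reshape(-1,2),z)[:,:2].astype(np.float32);r=cv2.minAreaRect(P);print(r,np.round(cv2.boxPoints(r),4).tolist())
m=(S<60)&(V>170)
for c in blobs(m,60):
    x,y,w,hh=cv2.boundingRect(c)
    if y<90: continue
    e=cv2.fitEllipse(c) if len(c)>5 else None
    print("white",(x,y,w,hh),e,plane(C,[e[0]],.057).round(4).tolist())
for n in("w1","w2"):
    im,C=load(n);h=cv2.cvtColor(im,cv2.COLOR_BGR2HSV)
    m=((h[...,1]<45)&(h[...,2]>120)).astype(np.uint8);m=cv2.morphologyEx(m,cv2.MORPH_CLOSE,np.ones((7,7)))
    m[:125]=0
    for c in blobs(m,5000):
        P=plane(C,c.reshape(-1,2),.012)[:,:2].astype(np.float32);r=cv2.minAreaRect(P);print(n,cv2.boundingRect(c),r,np.round(cv2.boxPoints(r),4).tolist())
E
```

```text
stop (326, 215) 17.7 [[0.4411, 0.0648, 0.026], [0.4415, 0.0648, 0.026]]
stone (213, 222) 12.5 [[0.4534, -0.055, 0.009], [0.4534, -0.0553, 0.009]]
((0.4537886083126068, -0.055505819618701935), (0.027117451652884483, 0.009703872725367546), 42.319580078125) [[0.4404999911785126, -0.061000000685453415], [0.44699999690055847, -0.0681999996304512], [0.46709999442100525, -0.05000000074505806], [0.46050000190734863, -0.04280000180006027]]
white (425, 309, 12, 11) ((431.0704345703125, 309.7604064941406), (9.361452102661133, 22.3345890045166), 25.20645523071289) [[0.5312, 0.1692, 0.057]]
white (112, 309, 12, 11) ((116.92537689208984, 309.9073181152344), (9.54348087310791, 21.762117385864258), 155.8115234375) [[0.5313, -0.1485, 0.057]]
white (281, 304, 42, 47) ((302.6468200683594, 327.7005310058594), (37.09568786621094, 46.15961837768555), 172.4212646484375) [[0.5521, 0.0398, 0.057]]
white (0, 284, 87, 50) ((43.804962158203125, 308.743408203125), (41.839290618896484, 86.96699523925781), 78.03777313232422) [[0.5297, -0.2219, 0.057]]
white (195, 276, 26, 36) ((209.0056610107422, 296.0725402832031
[... 1055 characters left out ...]
7], [0.5673999786376953, 0.2922999858856201], [0.48809999227523804, 0.37709999084472656]]
w2 (0, 166, 87, 168) ((0.4934181869029999, -0.24261640012264252), (0.09665194898843765, 0.19940799474716187), 78.43404388427734) [[0.38600000739097595, -0.27000001072883606], [0.5813999772071838, -0.3100000023841858], [0.6007999777793884, -0.21529999375343323], [0.40540000796318054, -0.1753000020980835]]
w2 (438, 148, 122, 158) ((0.46793651580810547, 0.27954789996147156), (0.16438819468021393, 0.11806490272283554), 43.058815002441406) [[0.3675999939441681, 0.26660001277923584], [0.448199987411499, 0.18029999732971191], [0.5683000087738037, 0.29249998927116394], [0.4876999855041504, 0.37880000472068787]]
```

```bash
cat > go.py <<'E'
import sys
from h import *
o=get_obs();x,y,z,yaw=map(float,sys.argv[1:5]);p=np.array(o["tcp_pos"])
if len(sys.argv)>5: p=np.array(list(map(float,sys.argv[5:8])))
r=-(yaw-o["eef_rot"][2]);r=(r+np.pi)%(2*np.pi)-np.pi
Rm=R.from_euler("xyz",[np.pi,0,yaw]).as_matrix()
print("roll",round(r,3),"shift",np.round(Rm.T@(np.array([x,y,z])-p),4),"tcp",np.round(o["tcp_pos"],4),"open",o["opening"],"t",o["t"],"q",np.round(o["qpos"],2))
E
python3 - <<'E'
from m import *
im,C=load("w2");V=im.max(2).astype(int);print(np.round(proj(C,[[.4415,.0648,.026]])))
sub=np.zeros_like(V);sub[195:250,180:240]=V[195:250,180:240]
for th in(90,110,130):
    for c in blobs(sub>th,60):
        P=plane(C,c.reshape(-1,2),.009)[:,:2].astype(np.float32);r=cv2.minAreaRect(P);print(th,r,np.round(cv2.boxPoints(r),4).tolist())
cv2.imwrite("pics/stone.png",cv2.resize(im[190:250,175:245],(700,600),interpolation=cv2.INTER_NEAREST))
E
python3 go.py .4413 .0645 .06 -2.92
```

```text
[[327. 216.]]
90 ((0.45312413573265076, -0.06218542531132698), (0.037794165313243866, 0.018686965107917786), 42.319580078125) [[0.43290001153945923, -0.06800000369548798], [0.4453999996185303, -0.08179999887943268], [0.4733999967575073, -0.05640000104904175], [0.4607999920845032, -0.04259999841451645]]
110 ((0.45339107513427734, -0.06247786805033684), (0.037795912474393845, 0.017881127074360847), 42.295989990234375) [[0.4334000051021576, -0.06859999895095825], [0.4453999996185303, -0.08179999887943268], [0.4733999967575073, -0.05640000104904175], [0.46140000224113464, -0.04309999942779541]]
130 ((0.45330357551574707, -0.062364496290683746), (0.037833072245121, 0.017857378348708153), 41.77119827270508) [[0.43320000171661377, -0.06830000132322311], [0.44510000944137573, -0.08160000294446945], [0.4733999967575073, -0.05640000104904175], [0.46149998903274536, -0.04309999942779541]]
roll -0.221 shift [-0.05    0.0452  0.1712] tcp [0.4024 0.0095 0.2312] open 0.9976405291138423 t 2.375 q [-0.53  0.05  0.4   2.1  -0.02  1.    1.45]
```

View pics/stone.png

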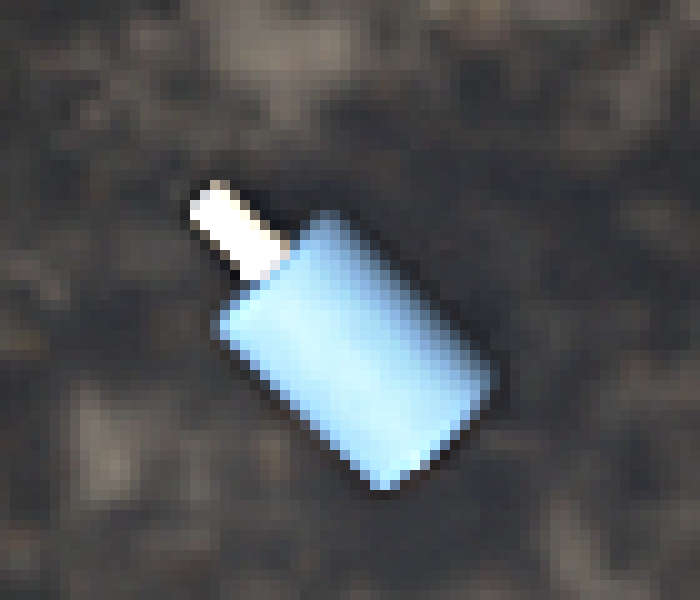

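The stone crop shows the nipple at upper left and the thick part towards lower right. The axis runs at 42° in the world. I'm picking up the stopper first.

send_rows:
  targets: "0 0 0 0 -0.11; 0 0 0 0 -0.11; 0 -0.025 0.0225 0.04 0; 0 -0.025 0.0225 0.04 0; 0 0 0 0.045 0; 0 0 0 0.04 0; 60 0 0 0.04 0; 60 0 0 0.018 0; 60 0 0 0 0"

```text
t: 3.5
tcp_pos: [0.4403, 0.064, 0.0071]
eef_rot: [3.141, -0.003, -2.921]
ft_force: [-0.7, -0.3, 1.2]
opening: 0.764
gripper_force: 0.0
```

```bash
python3 go.py .4413 .0645 .005 -2.92; python3 shot.py w3
```

```text
roll -0.001 shift [-0.0011  0.0003  0.0021] tcp [0.4403 0.064  0.0071] open 0.7636999723770826 t 3.5 q [-0.44  0.51  0.23  2.23 -0.27  0.43  1.8 ]
3.5 [0.4403 0.064  0.0071] [-0.44  0.51  0.23  2.23 -0.27  0.43  1.8 ]
```

View pics/w3.png

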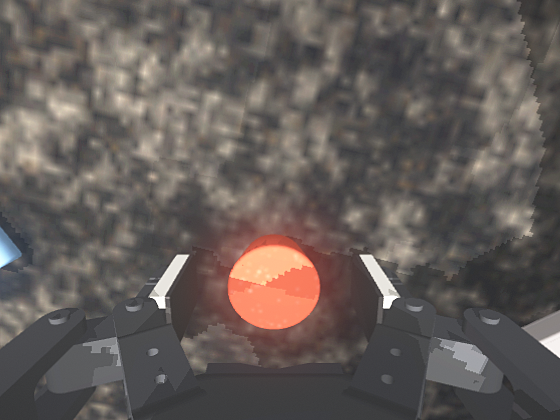

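The stopper sits centred between the pads at (274,288). Closing and lifting.

send_rows:
  targets: "255 0 0 0 0; 255 0 0 0 0; 255 0 0 0 0; 255 0 0 0 0; 255 0 0 -0.03 0; 255 0 0 -0.04 0; 255 0 0 -0.04 0; 255 0 0 0 0"
  force: 40

```text
t: 4.55
tcp_pos: [0.4436, 0.0632, 0.1213]
eef_rot: [3.14, 0.007, -2.923]
ft_force: [-0.1, -0.4, -0.0]
opening: 0.382
gripper_force: 39.9
```

```bash
python3 go.py .50 -.24 .15 -2.92
```

```text
roll -0.003 shift [ 0.0116 -0.3082 -0.0287] tcp [0.4436 0.0632 0.1213] open 0.38150763532732057 t 4.55 q [-0.55  0.29  0.36  2.15 -0.16  0.72  1.7 ]
```

send_rows:
  targets: "255 0.01 -0.05 -0.015 0; 255 0.01 -0.05 -0.015 0; 255 0.01 -0.05 -0.01 0; 255 0.01 -0.05 0 0; 255 0.01 -0.05 0 0; 255 0.01 -0.05 0 0; 255 0 0 0 0; 255 0 0 0 0"

```text
t: 5.55
tcp_pos: [0.4474, -0.2428, 0.1576]
eef_rot: [3.141, -0.001, -2.924]
ft_force: [0.0, 0.7, 0.1]
opening: 0.388
gripper_force: 40.0
```

```bash
python3 shot.py w4
```

```text
5.55 [ 0.4474 -0.2428  0.1576] [ 0.02  0.35  0.48  1.97 -0.21  0.87  2.4 ]
```

View pics/w4.png

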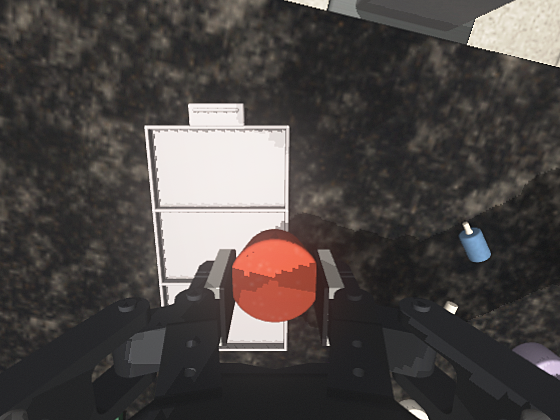

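This view shows tray_three with its near rim corners at (146,126) and (289,126), a far right corner at (286,350) and the stopper held at (275,280).

```bash
python3 - <<'E'
from m import *
im,C=load("w4");P=plane(C,[(146,126),(289,126),(286.5,350)],.014)[:,:2];print(P.round(4))
a,b,c=P;u=(c-b)/np.linalg.norm(c-b);print(np.linalg.norm(a-b),np.linalg.norm(c-b),np.arctan2(u[1],u[0]))
cen=(a+c)/2
th=[np.arctan2(u[1],u[0]),np.arctan2((b-a)[1],(b-a)[0])-np.pi/2];print(th,"centre",cen)
t=np.mean(th);u=np.array([np.cos(t),np.sin(t)])
for k in(-.069,0,.069):print((cen+k*u).round(4))
E
python3 go.py .5036 -.277 .15 -2.92
```

```text
[[ 0.4165 -0.3522]
 [ 0.392  -0.2417]
 [ 0.594  -0.1971]]
0.11316961971489142 0.20682091611894907 0.2173432519489676
[np.float64(0.2173432519489676), np.float64(0.21791409168207898)] centre [ 0.50525878 -0.27461605]
[ 0.4379 -0.2895]
[ 0.5053 -0.2746]
[ 0.5726 -0.2597]
roll -0.003 shift [-0.0469 -0.0464  0.0077] tcp [ 0.4477 -0.2421  0.1577] open 0.3876783513729078 t 5.6 q [ 0.02  0.35  0.48  1.97 -0.21  0.87  2.4 ]
```

send_rows:
  targets: "255 -0.024 -0.023 0 0; 255 -0.024 -0.023 0 0; 255 0 0 0.05 0; 255 0 0 0.05 0; 255 0 0 0.03 0; 255 0 0 0.01 0; 255 0 0 0 0; 255 0 0 0 0"

```text
t: 6.6
tcp_pos: [0.5057, -0.278, 0.0197]
eef_rot: [-3.14, 0.002, -2.923]
ft_force: [-0.4, 0.3, -0.3]
opening: 0.386
gripper_force: 40.0
```

```bash
python3 shot.py w5;python3 go.py .5045 -.276 .01 -2.92
```

```text
6.6 [ 0.5057 -0.278   0.0197] [ 0.15  0.63  0.37  1.92 -0.36  0.65  2.54]
roll -0.003 shift [0.0008 0.0023 0.0097] tcp [ 0.5058 -0.278   0.0197] open 0.38333129460120624 t 6.65 q [ 0.15  0.63  0.37  1.92 -0.36  0.65  2.54]
```

View pics/w5.png

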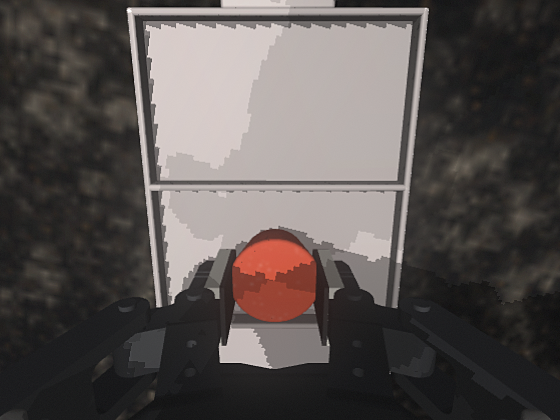

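The stopper hangs centred in the middle compartment, with the rim at about 160 and 400 px either side. Lowering and releasing gently.

send_rows:
  targets: "255 0 0.002 0.005 0; 255 0 0 0.004 0; 255 0 0 0.001 0; 255 0 0 0 0"

```text
t: 7.15
tcp_pos: [0.5054, -0.2757, 0.0113]
eef_rot: [3.142, 0.003, -2.923]
ft_force: [-7.5, 6.3, 36.4]
opening: 0.384
gripper_force: 43.5
```

send_rows:
  targets: "255 0 0 -0.001 0; 110 0 0 0 0; 110 0 0 0 0; 110 0 0 0 0; 110 0 0 -0.02 0; 110 0 0 -0.03 0; 110 0 0 -0.05 0; 0 0 0 -0.05 0; 0 0 0 0 0"

```text
t: 8.28
tcp_pos: [0.5063, -0.2773, 0.1629]
eef_rot: [-3.138, 0.006, -2.924]
ft_force: [0.4, -0.3, -0.7]
opening: 0.957
gripper_force: 0.0
```

```bash
python3 shot.py w6
python3 - <<'E'
from m import *
im,C=load("w6");h=cv2.cvtColor(im,cv2.COLOR_BGR2HSV);H,S,V=[h[...,i].astype(int) for i in range(3)]
for c in blobs(((H<12)|(H>172))&(S>100)&(V>80)):
    e=cv2.minEnclosingCircle(c);print(e,cv2.boundingRect(c),plane(C,[e[0]],.029).round(4))
E
python3 go.py .4555 -.0602 .06 -2.403
```

```text
8.275 [ 0.5063 -0.2773  0.1629] [ 0.06  0.44  0.48  1.81 -0.25  0.94  2.44]
((277.0, 192.0), 22.203702926635742) (255, 171, 45, 43) [[ 0.5041 -0.2748  0.029 ]]
roll -0.52 shift [-0.1087  0.1932  0.1006] tcp [ 0.5052 -0.2763  0.1606] open 0.9968790723471336 t 8.325 q [ 0.06  0.45  0.48  1.82 -0.25  0.94  2.44]
```

View pics/w6.png

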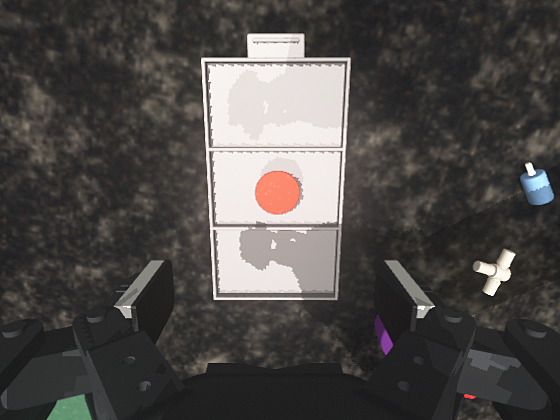

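The stopper stands upright and centred in the middle compartment at (277,192). Next is the air stone.

send_rows:
  targets: "0 0 0.055 0.01 0; 100 0 0.055 0.01 0; 130 0 0.055 0.01 0; 130 0 0.055 0.01 0; 130 0 0 0.02 -0.174; 130 0 0 0.02 -0.174; 130 0 0 0.02 -0.172; 130 0 0 0 0"

```text
t: 9.32
tcp_pos: [0.4546, -0.0611, 0.0573]
eef_rot: [3.138, -0.003, -2.405]
ft_force: [-0.3, 0.6, 0.2]
opening: 0.489
gripper_force: 0.0
```

```bash
python3 shot.py w7; python3 go.py .4555 -.0602 .004 -2.403
python3 - <<'E'
from m import *
im,C=load("w7");V=im.max(2).astype(int);h=cv2.cvtColor(im,cv2.COLOR_BGR2HSV)
for c in blobs((h[...,0]>90)&(h[...,0]<120)&(h[...,1]>50)&(V>90),200):
    P=plane(C,c.reshape(-1,2),.009)[:,:2].astype(np.float32);r=cv2.minAreaRect(P);print(cv2.boundingRect(c),r)
E
```

```text
9.325 [ 0.4546 -0.0611  0.0573] [-0.19  0.42  0.26  2.17 -0.2   0.58  2.53]
roll -0.005 shift [-0.0008  0.0007  0.0542] tcp [ 0.4553 -0.0613  0.0582] open 0.4934428242010494 t 9.375 q [-0.19  0.42  0.26  2.17 -0.2   0.58  2.52]
(241, 244, 65, 40) ((0.4716956317424774, -0.04700116440653801), (0.019289348274469376, 0.0366353914141655), 26.86630630493164)
(307, 237, 16, 30) ((0.4481605291366577, -0.03342237323522568), (0.019113700836896896, 0.007206718437373638), 27.98114013671875)
(279, 201, 29, 50) ((0.4437301456928253, -0.054032791405916214), (0.03050226904451847, 0.014962512999773026), 57.73966598510742)
```

View pics/w7.png

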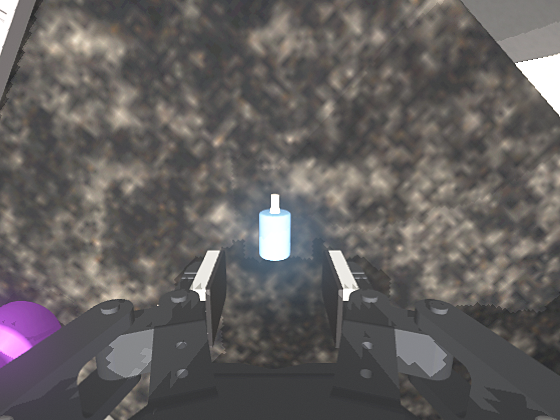

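The stone lies straight between the pads, thick part at (275,235). Descending, closing and lifting.

send_rows:
  targets: "130 -0.001 0.001 0.03 0; 130 0 0 0.02 0; 130 0 0 0.003 0; 255 0 0 0 0; 255 0 0 0 0; 255 0 0 0 0; 255 0 0 0 0; 255 0 0 -0.03 0; 255 0 0 -0.04 0; 255 0 0 -0.03 0"

```text
t: 10.62
tcp_pos: [0.4571, -0.0597, 0.1082]
eef_rot: [-3.141, 0.001, -2.404]
ft_force: [-0.5, 0.8, 0.3]
opening: 0.195
gripper_force: 39.8
```

```bash
python3 go.py .4372 -.2905 .10 -2.92
```

```text
roll 0.516 shift [ 0.0701 -0.2208  0.0082] tcp [ 0.4571 -0.0597  0.1082] open 0.19513919057266774 t 10.625 q [-0.23  0.33  0.31  2.13 -0.16  0.7   2.49]
```

send_rows:
  targets: "255 0 0 0 0.172; 255 0 0 0 0.172; 255 0 0 0 0.172; 255 0.014 -0.044 0 0; 255 0.014 -0.044 0 0; 255 0.014 -0.044 0 0; 255 0.013 -0.044 0 0; 255 0.012 -0.044 0 0; 255 0 0 0.03 0; 255 0 0 0 0"

```text
t: 11.88
tcp_pos: [0.4385, -0.2885, 0.0752]
eef_rot: [3.139, -0.002, -2.921]
ft_force: [-0.1, 0.8, 0.0]
opening: 0.2
gripper_force: 39.8
```

```bash
python3 go.py .4399 -.2899 .010 -2.92
```

```text
roll -0.001 shift [-0.0011 -0.0017  0.0652] tcp [ 0.4385 -0.2885  0.0752] open 0.20000355927500735 t 11.875 q [ 0.17  0.49  0.43  2.01 -0.31  0.71  2.58]
```

send_rows:
  targets: "255 -0.001 -0.002 0.04 0; 255 0 0 0.02 0; 255 0 0 0.004 0; 255 0 0 0 0; 255 0 0 0 0"

```text
t: 12.5
tcp_pos: [0.4421, -0.291, 0.0135]
eef_rot: [-3.141, 0.002, -2.919]
ft_force: [-0.3, 0.1, -0.9]
opening: 0.202
gripper_force: 39.8
```

send_rows:
  targets: "255 0.002 0 0.003 0; 255 0 0 0.001 0; 190 0 0 0 0; 160 0 0 0 0; 160 0 0 0 0; 160 0 0 -0.02 0; 160 0 0 -0.04 0; 100 0 0 -0.05 0; 60 0 0 -0.05 0; 60 0 0 0 0"

```text
t: 13.75
tcp_pos: [0.4412, -0.2926, 0.1718]
eef_rot: [-3.138, 0.005, -2.92]
ft_force: [0.9, 0.2, -0.8]
opening: 0.765
gripper_force: 0.0
```

```bash
python3 shot.py w8
python3 - <<'E'
from m import *
im,C=load("w8");h=cv2.cvtColor(im,cv2.COLOR_BGR2HSV)
for c in blobs((h[...,0]>90)&(h[...,0]<120)&(h[...,1]>60)&(h[...,2]>90),150):
    P=plane(C,c.reshape(-1,2),.012)[:,:2].astype(np.float32);r=cv2.minAreaRect(P);print(cv2.boundingRect(c),r)
print(proj(C,[[.4372,-.2905,.003],[.645,-.057,.031]]).round())
t=read_camera("top");h=cv2.cvtColor(t,cv2.COLOR_RGB2HSV);C=cam("top")
H,S,V=[h[...,i].astype(int) for i in range(3)]
for c in blobs((H>90)&(H<120)&(S>60)&(V>90),15):
    M=cv2.moments(c);g=(M["m10"]/M["m00"],M["m01"]/M["m00"])
    if 200<g[0]<430 and 190<g[1]<310: print("top blue",g,plane(C,[g],.012).round(4))
for c in blobs(((H<8)|(H>172))&(S>130)&(V>110),10):
    M=cv2.moments(c);g=(M["m10"]/M["m00"],M["m01"]/M["m00"])
    if 200<g[0]<430 and 180<g[1]<310: print("top red",g,plane(C,[g],.03).round(4))
E
python3 go.py .645 -.057 .1 3.1416
```

```text
13.75 [ 0.4412 -0.2926  0.1718] [ 0.1   0.36  0.5   1.92 -0.22  0.91  2.5 ]
[[277. 181.]
 [457. 434.]]
top blue (389.0, 281.0) [[ 0.4387 -0.2917  0.012 ]]
top red (384.6992753623188, 257.55434782608694) [[ 0.5018 -0.2754  0.03  ]]
top red (303.40909090909093, 201.4318181818182) [[ 0.6466 -0.0557  0.03  ]]
roll 0.223 shift [-0.2056  0.234   0.0684] tcp [ 0.4394 -0.291   0.1684] open 0.7687779467218311 t 13.85 q [ 0.1   0.36  0.5   1.92 -0.22  0.91  2.51]
```

send_rows:
  targets: "60 -0.037 0.038 0 0; 60 -0.037 0.038 0 0; 60 -0.037 0.038 0 0; 60 -0.037 0.038 0 0; 60 -0.037 0.038 0 0; 60 0 0 0 0; 60 0 0 0 0"

```text
t: 14.72
tcp_pos: [0.5768, -0.0656, 0.1668]
eef_rot: [-3.142, -0.003, -2.919]
ft_force: [-0.0, -0.9, 0.6]
opening: 0.767
gripper_force: 0.0
```

```bash
python3 shot.py w9
python3 - <<'E'
from m import *
im,C=load("w9");h=cv2.cvtColor(im,cv2.COLOR_BGR2HSV);H,S,V=[h[...,i].astype(int) for i in range(3)]
for n,m,z in[("red",((H<8)|(H>172))&(S>120)&(V>90),.031),("purple",(H>135)&(H<160)&(S>100),.06),("white",(S<50)&(V>150),.031)]:
    for c in blobs(m,120):
        e=cv2.minEnclosingCircle(c);print(n,np.round(e[0]),e[1],cv2.boundingRect(c),plane(C,[e[0]],z).round(4))
E
python3 go.py .6455 -.0565 .06 -2.92
```

```text
14.725 [ 0.5768 -0.0656  0.1668] [-0.3   0.44  0.44  1.79 -0.23  0.96  2.03]
red [267. 274.] 14.632484436035156 (254, 260, 27, 29) [[ 0.6466 -0.055   0.031 ]]
red [17. 37.] 28.603830337524414 (0, 12, 41, 54) [[ 0.5036 -0.2715  0.031 ]]
purple [188. 218.] 33.97805404663086 (158, 187, 61, 63) [[ 0.6015 -0.1246  0.06  ]]
white [262. 364.] 15.890348434448242 (246, 357, 32, 12) [[ 0.7372 -0.0403  0.031 ]]
white [537. 338.] 16.710874557495117 (524, 327, 27, 22) [[0.6535 0.1968 0.031 ]]
white [267. 268.] 17.958749771118164 (250, 252, 36, 26) [[ 0.6412 -0.0559  0.031 ]]
white [406. 210.] 32.257667541503906 (375, 179, 64, 59) [[0.5648 0.044  0.031 ]]
white [292. 148.] 27.064836502075195 (266, 121, 39, 53) [[ 0.5364 -0.0597  0.031 ]]
white [59. 91.] 105.13554382324219 (0, 0, 119, 179) [[ 0.5341 -0.2396  0.031 ]]
roll -0.001 shift [-0.0693 -0.0055  0.1072] tcp [ 0.5767 -0.0664  0.1672] open 0.7659671721626969 t 14.775 q [-0.29  0.44  0.44  1.79 -0.23  0.96  2.03]
```

View pics/w9.png

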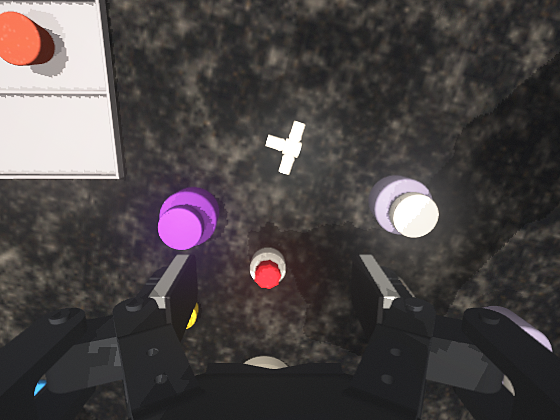

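The plug stands at (267,270), with the purple jar at (188,218) clear of the left finger if I narrow the opening. Its knob is red and its base grey-white, so it's the right one.

send_rows:
  targets: "110 -0.035 -0.002 0.02 0; 110 -0.035 -0.003 0.02 0; 110 0 0 0.04 0; 110 0 0 0.03 0; 110 0 0 0.03 0; 110 0 0 0.018 0; 110 0 0 0 0; 110 0 0 0 0"

```text
t: 15.78
tcp_pos: [0.6479, -0.0552, 0.0114]
eef_rot: [-3.141, 0.001, -2.92]
ft_force: [-0.2, -0.8, -0.4]
opening: 0.573
gripper_force: 0.0
```

```bash
python3 go.py .6465 -.0555 .005 -2.92; python3 shot.py w10
python3 - <<'E'
from m import *
im,C=load("w10");h=cv2.cvtColor(im,cv2.COLOR_BGR2HSV);H,S,V=[h[...,i].astype(int) for i in range(3)]
for c in blobs(((H<8)|(H>172))&(S>120)&(V>90),200):
    e=cv2.minEnclosingCircle(c);print(np.round(e[0]),e[1],cv2.boundingRect(c),plane(C,[e[0]],.031).round(4))
E
```

```text
roll -0.0 shift [ 0.0015 -0.      0.0064] tcp [ 0.6479 -0.0552  0.0114] open 0.5734388021830464 t 15.775 q [-0.23  0.73  0.35  1.73 -0.35  0.75  2.09]
15.775 [ 0.6479 -0.0552  0.0114] [-0.23  0.73  0.35  1.73 -0.35  0.75  2.09]
[273. 283.] 32.15216064453125 (244, 251, 59, 64) [[ 0.646 -0.055  0.031]]
```

send_rows:
  targets: "110 0.001 0 0.006 0; 110 0 0 0.002 0; 255 0 0 0 0; 255 0 0 0 0; 255 0 0 0 0; 255 0 0 0 0; 255 0 0 -0.03 0; 255 0 0 -0.04 0; 255 0 0 -0.05 0; 255 0 0 0 0"

```text
t: 17.08
tcp_pos: [0.6489, -0.0554, 0.1264]
eef_rot: [-3.14, 0.007, -2.92]
ft_force: [-0.9, -0.5, -0.5]
opening: 0.363
gripper_force: 39.7
```

```bash
python3 go.py .572 -.261 .13 -2.92; python3 shot.py w11
python3 - <<'E'
from m import *
im,C=load("w11");h=cv2.cvtColor(im,cv2.COLOR_BGR2HSV);H,S,V=[h[...,i].astype(int) for i in range(3)]
for c in blobs(((H<8)|(H>172))&(S>120)&(V>90),200):
    e=cv2.minEnclosingCircle(c);print(np.round(e[0]),e[1],cv2.boundingRect(c))
E
```

```text
roll 0.0 shift [ 0.1202 -0.1837 -0.0036] tcp [ 0.6489 -0.0554  0.1264] open 0.36327201864753206 t 17.075 q [-0.27  0.59  0.42  1.65 -0.28  0.95  2.04]
17.075 [ 0.6489 -0.0554  0.1264] [-0.27  0.59  0.42  1.65 -0.28  0.95  2.04]
[274. 298.] 34.18450164794922 (244, 264, 62, 68)
```

send_rows:
  targets: "255 0.03 -0.046 0 0; 255 0.03 -0.046 0 0; 255 0.03 -0.046 0 0; 255 0.03 -0.046 0 0; 255 0 0 0.03 0; 255 0 0 0.03 0; 255 0 0 0 0; 255 0 0 0 0"

```text
t: 18.12
tcp_pos: [0.5698, -0.2607, 0.0624]
eef_rot: [3.142, -0.0, -2.919]
ft_force: [0.9, -0.3, 0.7]
opening: 0.367
gripper_force: 39.8
```

```bash
python3 go.py .572 -.261 .012 -2.92; python3 shot.py w12
```

```text
roll 0.001 shift [-0.0021 -0.0007  0.0504] tcp [ 0.5698 -0.2607  0.0624] open 0.3668468977326552 t 18.125 q [ 0.09  0.64  0.39  1.76 -0.32  0.81  2.42]
18.125 [ 0.5698 -0.2607  0.0624] [ 0.09  0.64  0.39  1.76 -0.32  0.81  2.42]
```

send_rows:
  targets: "255 -0.002 -0.001 0.03 0; 255 0 0 0.02 0; 255 0 0 0.002 0; 255 0 0 0 0; 255 0 0 0 0"

```text
t: 18.8
tcp_pos: [0.5725, -0.2616, 0.0113]
eef_rot: [-3.141, 0.001, -2.92]
ft_force: [0.1, -0.2, -0.7]
opening: 0.364
gripper_force: 39.8
```

send_rows:
  targets: "255 0 0 0.003 0; 255 0 0 0 0"

```text
t: 19.05
tcp_pos: [0.572, -0.2612, 0.0073]
eef_rot: [3.141, 0.0, -2.919]
ft_force: [-1.0, -0.0, -0.4]
opening: 0.367
gripper_force: 39.8
```

send_rows:
  targets: "255 0 0 0.0005 0; 140 0 0 0 0; 110 0 0 0 0; 110 0 0 0 0; 110 0 0 -0.02 0; 110 0 0 -0.03 0; 60 0 0 -0.05 0; 0 0 0 -0.05 0; 0 0 0 0 0; 0 0 0 0 0"

```text
t: 20.3
tcp_pos: [0.572, -0.2611, 0.1577]
eef_rot: [-3.141, 0.001, -2.919]
ft_force: [-0.2, -0.2, -0.2]
opening: 1.002
gripper_force: 0.0
```

```bash
python3 shot.py w13
python3 - <<'E'
from m import *
im,C=load("w13");h=cv2.cvtColor(im,cv2.COLOR_BGR2HSV);H,S,V=[h[...,i].astype(int) for i in range(3)]
for c in blobs(((H<8)|(H>172))&(S>120)&(V>90),120):
    e=cv2.minEnclosingCircle(c);print(np.round(e[0]),e[1],cv2.boundingRect(c),plane(C,[e[0]],.034).round(4))
E
python3 go.py .555 .039 .15 -2.39
```

```text
20.3 [ 0.572  -0.2611  0.1577] [ 0.05  0.53  0.44  1.68 -0.26  0.99  2.37]
[274. 200.] 14.804605484008789 (261, 186, 28, 29) [[ 0.5735 -0.2597  0.034 ]]
[275. 106.] 24.915124893188477 (251, 81, 48, 50) [[ 0.5044 -0.2747  0.034 ]]
roll -0.529 shift [-0.1927  0.2304  0.0067] tcp [ 0.5715 -0.2609  0.1567] open 0.9985622676347654 t 20.35 q [ 0.05  0.53  0.44  1.68 -0.26  0.99  2.37]
```

send_rows:
  targets: "0 0.001 0.0507 0 0; 0 0.001 0.0507 0 0; 0 0.001 0.0507 0 0; 0 0.001 0.0507 0 0; 0 0.001 0.0507 0 0; 0 0 0.0507 0 0; 0 0 0 0 -0.176; 0 0 0 0 -0.176; 0 0 0 0 -0.176; 0 0 0 0 0"

```text
t: 21.6
tcp_pos: [0.4994, 0.0342, 0.156]
eef_rot: [3.14, -0.002, -2.393]
ft_force: [0.1, -0.4, 0.5]
opening: 1.0
gripper_force: 0.0
```

```bash
python3 shot.py w14
python3 - <<'E'
from m import *
im,C=load("w14");h=cv2.cvtColor(im,cv2.COLOR_BGR2HSV);H,S,V=[h[...,i].astype(int) for i in range(3)]
print(proj(C,[[.555,.039,.057],[.644,.064,.065]]).round())
for n,m in[("lid",(S<35)&(V>170)),("lilac",(H>118)&(H<150)&(S>25)&(V>70))]:
    for c in blobs(m,200):
        e=cv2.minEnclosingCircle(c);print(n,np.round(e[0]),round(e[1],1),cv2.boundingRect(c),plane(C,[e[0],e[0],e[0]],.057).round(4)[0],plane(C,[e[0]],.02).round(4)[0])
E
python3 go.py .556 .039 .08 -2.389
```

```text
21.6 [0.4994 0.0342 0.156 ] [-0.41  0.32  0.3   1.98 -0.12  0.86  2.27]
[[227. 263.]
 [175. 365.]]
lid [483. 408.] 14.6 (469, 399, 29, 14) [0.5082 0.2818 0.057 ] [0.5169 0.3265 0.02  ]
lid [176. 368.] 14.3 (164, 356, 27, 26) [0.6524 0.0691 0.057 ] [0.6831 0.0812 0.02  ]
lid [498. 279.] 61.5 (437, 267, 122, 63) [0.4265 0.1962 0.057 ] [0.4226 0.2277 0.02  ]
lid [220. 268.] 26.0 (200, 248, 45, 45) [0.5613 0.0378 0.057 ] [0.5781 0.0451 0.02  ]
lid [227. 249.] 26.1 (201, 231, 53, 23) [0.5465 0.0314 0.057 ] [0.561  0.0377 0.02  ]
lid [156. 149.] 27.0 (135, 127, 45, 45) [ 0.5242 -0.0518  0.057 ] [ 0.5354 -0.0582  0.02  ]
lid [522.  64.] 74.6 (465, 0, 95, 130) [0.3232 0.0864 0.057 ] [0.3035 0.1011 0.02  ]
lilac [ 25. 158.] 38.5 (0, 128, 64, 63) [ 0.5898 -0.1131  0.057 ] [ 0.6109 -0.1288  0.02  ]
roll -0.007 shift [-0.0446 -0.0351  0.0761] tcp [0.4995 0.0341 0.1561] open 0.9985213817877993 t 21.65 q [-0.41  0.32  0.3   1.98 -0.12  0.86  2.27]
```

send_rows:
  targets: "0 -0.024 -0.0195 0 0; 0 -0.0235 -0.0195 0.02 0; 0 0 0 0.04 0; 0 0 0 0.03 0; 0 0 0 0 0; 0 0 0 0 0"

```text
t: 22.4
tcp_pos: [0.5619, 0.0382, 0.0676]
eef_rot: [-3.141, 0.0, -2.393]
ft_force: [0.0, 0.5, 0.4]
opening: 1.001
gripper_force: 0.0
```

```bash
python3 shot.py w15
python3 - <<'E'
from m import *
im,C=load("w15");h=cv2.cvtColor(im,cv2.COLOR_BGR2HSV);H,S,V=[h[...,i].astype(int) for i in range(3)]
print(proj(C,[[.5605,.038,.057]]).round())
for n,m in[("lid",(S<35)&(V>150))]:
    for c in blobs(m,500):
        e=cv2.minEnclosingCircle(c);print(n,np.round(e[0]),round(e[1],1),cv2.boundingRect(c),plane(C,[e[0]],.057).round(4)[0])
E
python3 go.py .5605 .038 .006 -2.389
```

```text
22.4 [0.5619 0.0382 0.0676] [-0.35  0.53  0.26  1.92 -0.2   0.72  2.34]
[[275. 253.]]
lid [412. 290.] 34.5 (392, 262, 50, 59) [0.5297 0.0993 0.057 ]
lid [137. 291.] 34.7 (108, 262, 49, 59) [0.6202 0.0026 0.057 ]
lid [271. 241.] 62.1 (211, 191, 122, 113) [0.5574 0.0326 0.057 ]
lid [169.  73.] 42.6 (136, 38, 71, 74) [ 0.5324 -0.0475  0.057 ]
roll -0.004 shift [0.0014 0.001  0.0621] tcp [0.5623 0.0382 0.0681] open 0.9986815416191025 t 22.45 q [-0.35  0.53  0.26  1.92 -0.2   0.72  2.35]
```

View pics/w15.png

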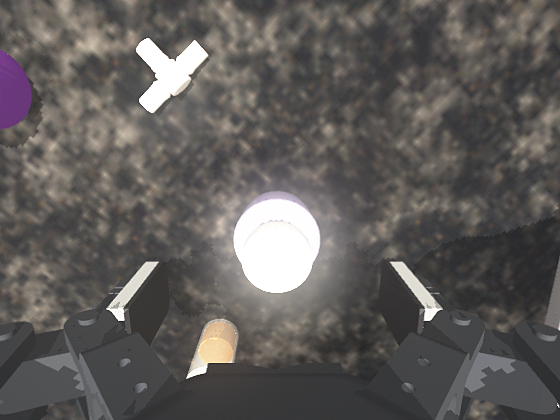

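The jar lid at (277,257) is centred between the pads, and the vial at (215,345) is clear of them. Descending.

send_rows:
  targets: "0 0.001 0.001 0.03 0; 0 0 0 0.02 0; 40 0 0 0.01 0; 40 0 0 0.002 0; 255 0 0 0 0; 255 0 0 0 0; 255 0 0 0 0; 255 0 0 0 0; 255 0 0 -0.03 0; 255 0 0 -0.02 0"

```text
t: 23.7
tcp_pos: [0.5605, 0.0382, 0.0564]
eef_rot: [-3.141, 0.001, -2.392]
ft_force: [0.2, -0.0, -0.9]
opening: 0.534
gripper_force: 41.2
```

```bash
python3 go.py .4862 .296 .13 -2.389
```

```text
roll -0.003 shift [-0.1219  0.2389 -0.0736] tcp [0.5605 0.0382 0.0564] open 0.533978830626314 t 23.7 q [-0.34  0.55  0.25  1.93 -0.21  0.69  2.35]
```

send_rows:
  targets: "255 0 0 -0.05 0; 255 -0.024 0.048 -0.01 0; 255 -0.024 0.048 0 0; 255 -0.024 0.048 0 0; 255 -0.025 0.048 0 0; 255 -0.025 0.047 0 0; 255 0 0 0.03 0; 255 0 0 0.03 0; 255 0 0 0 0; 255 0 0 0 0"

```text
t: 24.95
tcp_pos: [0.487, 0.2965, 0.056]
eef_rot: [-3.141, 0.001, -2.392]
ft_force: [-0.5, 0.4, -0.5]
opening: 0.527
gripper_force: 41.3
```

```bash
python3 shot.py w16; python3 go.py .4862 .296 .014 -2.389
python3 - <<'E'
from m import *
im,C=load("w16");h=cv2.cvtColor(im,cv2.COLOR_BGR2HSV)
c0=np.array([.461,.2725]);v=np.array([.7305,.683]);w=np.array([-.683,.7305])
# predicted outer corners at the far (non-tab) end and tray edges, vs mask edges
for s in(-1,1):
    print("pred corner",proj(C,[[*(c0-.0705*v+s*.058*w),.012]]).round(),)
m=((h[...,1]<45)&(h[...,2]>110)).astype(np.uint8);m=cv2.morphologyEx(m,cv2.MORPH_CLOSE,np.ones((7,7)))
for c in blobs(m,3000):
    P=plane(C,c.reshape(-1,2),.013)[:,:2].astype(np.float32);print(cv2.boundingRect(c),cv2.minAreaRect(P),np.round(cv2.boxPoints(cv2.minAreaRect(P)),4).tolist())
E
```

```text
24.95 [0.487  0.2965 0.056 ] [-0.81  0.55  0.24  1.91 -0.19  0.7   1.86]
roll -0.003 shift [0.0012 0.0003 0.0423] tcp [0.4873 0.2966 0.0563] open 0.5282764785191361 t 25.0 q [-0.81  0.55  0.24  1.9  -0.19  0.7   1.86]
pred corner [[152.  23.]]
pred corner [[395.  22.]]
(155, 32, 239, 337) ((0.48246103525161743, 0.2926217317581177), (0.19126565754413605, 0.11494166404008865), 43.04225158691406) [[0.3732999861240387, 0.2694000005722046], [0.45179998874664307, 0.18529999256134033], [0.5916000008583069, 0.3158999979496002], [0.5131000280380249, 0.39989998936653137]]
```

send_rows:
  targets: "255 0 0 0.03 0; 255 0 0 0.01 0; 255 0 0 0.003 0; 255 0 0 0 0"

```text
t: 25.5
tcp_pos: [0.4868, 0.2965, 0.0125]
eef_rot: [-3.141, 0.001, -2.392]
ft_force: [-0.5, 0.7, -1.8]
opening: 0.533
gripper_force: 41.3
```

send_rows:
  targets: "255 0 0 0.002 0; 255 0 0 0.001 0; 255 0 0 0 0"

```text
t: 25.88
tcp_pos: [0.4865, 0.2965, 0.0091]
eef_rot: [-3.142, 0.001, -2.391]
ft_force: [0.1, -0.2, 0.5]
opening: 0.525
gripper_force: 41.4
```

send_rows:
  targets: "255 0 0 0.0005 0; 90 0 0 0 0; 60 0 0 0 0; 60 0 0 0 0; 60 0 0 -0.03 0; 60 0 0 -0.05 0; 60 0 0 -0.06 0; 60 0 0 -0.02 0; 60 0 0 0 0"

```text
t: 27.0
tcp_pos: [0.4872, 0.2969, 0.17]
eef_rot: [-3.141, 0.004, -2.391]
ft_force: [1.0, -0.6, 0.1]
opening: 0.763
gripper_force: 0.0
```

```bash
python3 shot.py w17
python3 - <<'E'
from m import *
im,C=load("w17");h=cv2.cvtColor(im,cv2.COLOR_BGR2HSV);H,S,V=[h[...,i].astype(int) for i in range(3)]
print("pred lid",proj(C,[[.487,.297,.06],[.487,.297,.003]]).round())
for c in blobs((H>110)&(H<150)&(S>20)&(V>70),150):
    print("lilac",cv2.minEnclosingCircle(c),cv2.boundingRect(c))
m=((S<45)&(V>110)).astype(np.uint8);m=cv2.morphologyEx(m,cv2.MORPH_CLOSE,np.ones((7,7)))
for c in blobs(m,3000):
    P=plane(C,c.reshape(-1,2),.013)[:,:2].astype(np.float32);print(cv2.boundingRect(c),cv2.minAreaRect(P),np.round(cv2.boxPoints(cv2.minAreaRect(P)),4).tolist())
t=read_camera("top");h=cv2.cvtColor(t,cv2.COLOR_RGB2HSV);C=cam("top");print(proj(C,[[.487,.297,.06]]))
cv2.imwrite("pics/top1.png",t[:,:,::-1])
H,S,V=[h[...,i].astype(int) for i in range(3)]
for c in blobs((S<25)&(V>150),10):
    x,y,w,hh=cv2.boundingRect(c)
    if w<30 and 150<x<330 and 180<y<300: e=cv2.minEnclosingCircle(c);print("top white",e,plane(C,[e[0]],.065).round(4))
E
python3 go.py .58 .04 .17 -2.389
```

```text
27.0 [0.4872 0.2969 0.17  ] [-0.85  0.41  0.29  1.81 -0.14  0.94  1.82]
pred lid [[274. 201.]
 [274. 185.]]
lilac ((32.6702880859375, 250.8856201171875), 44.277610778808594) (0, 211, 77, 83)
lilac ((289.5, 189.5), 21.691110610961914) (274, 170, 29, 40)
(0, 216, 56, 88) ((0.6942043900489807, 0.17989888787269592), (0.09251563996076584, 0.049427591264247894), 31.32121467590332) [[0.6417999863624573, 0.1770000010728836], [0.6675000190734863, 0.1347000002861023], [0.7465999722480774, 0.18279999494552612], [0.7208999991416931, 0.22509999573230743]]
(201, 61, 146, 186) ((0.46960076689720154, 0.28034746646881104), (0.1564180552959442, 0.11552374809980392), 43.00233840942383) [[0.37299999594688416, 0.26919999718666077], [0.45179998874664307, 0.18479999899864197], [0.5662000179290771, 0.2913999855518341], [0.48739999532699585, 0.375900000333786]]
(416, 0, 144, 167) ((0.2718718349933624, 0.36894264817237854), (0.1845957487821579, 0.07350733131170273), 89.9119644165039) [[0.23499999940395355, 0.2766999900341034], [0.3084999918937683, 0.2766000032424927], [0.30880001187324524, 0.4611999988555908], [0.2353000044822693, 0.46129998564720154]]
[[167.32414866 258.34178494]]
top white ((164.5, 245.0), 6.020897388458252) [[0.5216 0.3045 0.065 ]]
top white ((303.8287658691406, 243.1027374267578), 8.388699531555176) [[ 0.5355 -0.0575  0.065 ]]
top white ((257.5, 199.5), 5.147915363311768) [[0.6457 0.0648 0.065 ]]
roll -0.002 shift [ 0.1063 -0.2513 -0.0025] tcp [0.4858 0.2961 0.1675] open 0.7667684634494937 t 27.1 q [-0.85  0.41  0.29  1.81 -0.14  0.94  1.82]
```

send_rows:
  targets: "100 0.0068 -0.0463 0 0; 100 0.0068 -0.0463 0 0; 100 0.0068 -0.0463 0 0; 100 0.0068 -0.0463 0 0; 100 0.0068 -0.0463 0 0; 100 0.0068 -0.0463 0 0; 100 0 0 0.05 0; 100 0 0 0 0; 100 0 0 0 0"

```text
t: 28.22
tcp_pos: [0.6455, 0.066, 0.1184]
eef_rot: [3.141, -0.001, -2.39]
ft_force: [0.5, 0.0, 0.4]
opening: 0.613
gripper_force: 0.0
```

```bash
python3 shot.py w18; python3 go.py .646 .0655 .008 -2.389
python3 - <<'E'
from m import *
im,C=load("w18");h=cv2.cvtColor(im,cv2.COLOR_BGR2HSV);H,S,V=[h[...,i].astype(int) for i in range(3)]
print("pred lid",proj(C,[[.646,.0655,.065]]).round())
for n,m in[("white",(S<40)&(V>170)),("amber",(H>8)&(H<25)&(S>50)&(V>100))]:
  for c in blobs(m,150):
    b=cv2.boundingRect(c);e=cv2.minEnclosingCircle(c)
    if 180<e[0][0]<370 and e[0][1]>120: print(n,np.round(e[0]),round(e[1]),b,plane(C,[(b[0]+b[2]/2,b[1]+b[3]/2)],.065).round(4))
E
```

```text
28.225 [0.6455 0.066  0.1184] [-0.39  0.59  0.31  1.65 -0.21  0.93  2.32]
roll -0.001 shift [ 0.0006 -0.0003  0.1113] tcp [0.6462 0.0662 0.1193] open 0.6053962110391116 t 28.275 q [-0.39  0.59  0.31  1.65 -0.21  0.93  2.32]
pred lid [[272. 226.]]
white [339. 338.] 31 (314, 308, 36, 62) [[0.6755 0.1453 0.065 ]]
white [218. 332.] 30 (198, 303, 45, 60) [[0.721  0.0902 0.065 ]]
white [354. 277.] 28 (342, 252, 29, 51) [[0.635  0.1254 0.065 ]]
white [194. 277.] 27 (177, 252, 29, 51) [[0.7036 0.0519 0.065 ]]
white [312. 219.] 12 (303, 209, 22, 20) [[0.6261 0.0802 0.065 ]]
white [273. 225.] 23 (253, 202, 40, 47) [[0.6453 0.0655 0.065 ]]
amber [272. 201.] 14 (259, 190, 28, 15) [[0.633 0.054 0.065]]
```

send_rows:
  targets: "100 0 0 0.05 0; 100 0 0 0.03 0; 100 0 0 0.02 0; 100 0 0 0.01 0; 255 0 0 0 0; 255 0 0 0 0; 255 0 0 0 0; 255 0 0 0 0; 255 0 0 -0.03 0; 255 0 0 -0.05 0"

```text
t: 29.52
tcp_pos: [0.6444, 0.0651, 0.0876]
eef_rot: [3.14, -0.003, -2.391]
ft_force: [0.8, 0.5, -0.2]
opening: 0.282
gripper_force: 39.3
```

```bash
python3 go.py .4368 .2494 .14 -2.389
```

```text
roll -0.002 shift [ 0.0256  0.2764 -0.0524] tcp [0.6444 0.0651 0.0876] open 0.28180494685624596 t 29.525 q [-0.38  0.62  0.3   1.68 -0.22  0.88  2.33]
```

send_rows:
  targets: "255 0 0 -0.055 0; 255 0.004 0.046 0 0; 255 0.004 0.046 0 0; 255 0.004 0.046 0 0; 255 0.004 0.046 0 0; 255 0.005 0.046 0 0; 255 0.005 0.046 0 0; 255 0 0 0.05 0; 255 0 0 0 0; 255 0 0 0 0"

```text
t: 30.78
tcp_pos: [0.4396, 0.2489, 0.0943]
eef_rot: [-3.141, 0.0, -2.393]
ft_force: [0.2, 0.2, 0.2]
opening: 0.276
gripper_force: 39.4
```

```bash
python3 go.py .4368 .2494 .015 -2.389
```

```text
roll -0.004 shift [0.0017 0.0023 0.0793] tcp [0.4396 0.2489 0.0943] open 0.2760902164412782 t 30.775 q [-0.83  0.42  0.28  2.04 -0.17  0.71  1.87]
```

send_rows:
  targets: "255 0.001 0.002 0.04 0; 255 0.001 0 0.03 0; 255 0 0 0.009 0; 255 0 0 0 0; 255 0 0 0 0"

```text
t: 31.4
tcp_pos: [0.437, 0.25, 0.0157]
eef_rot: [-3.141, 0.002, -2.392]
ft_force: [0.4, -0.3, 1.2]
opening: 0.285
gripper_force: 39.4
```

send_rows:
  targets: "255 0 0 0.002 0; 255 0 0 0.001 0; 255 0 0 0 0"

```text
t: 31.78
tcp_pos: [0.4363, 0.2499, 0.0122]
eef_rot: [3.141, 0.001, -2.391]
ft_force: [-1.2, -0.0, 10.6]
opening: 0.279
gripper_force: 40.5
```

Light contact at 10 N, so the vial is on the floor. Releasing gently, then backing away.

send_rows:
  targets: "200 0 0 0 0; 140 0 0 0 0; 120 0 0 0 0; 120 0 0 0 0; 120 0 0 -0.03 0; 120 0 0 -0.05 0; 120 0 0 -0.06 0; 120 0.04 0 -0.02 0; 120 0.04 0 0 0; 120 0 0 0 0"

```text
t: 33.02
tcp_pos: [0.3752, 0.1931, 0.1714]
eef_rot: [3.141, -0.001, -2.392]
ft_force: [0.6, 0.3, -0.7]
opening: 0.528
gripper_force: 0.0
```

```bash
python3 shot.py w19
python3 - <<'E'
from m import *
im,C=load("w19")
s=read_camera("scene")[:,:,::-1];t=read_camera("top")[:,:,::-1]
for u in(-.0345,.0345): print(proj(C,[[.462-u*.7305,.273-u*.683,.003]]).round())
T=cam("top");t0=cv2.imread("pics/top0.png")
for n,b in(("tee",(295,232,318,256)),("timer",(232,140,266,174)),("bottle",(280,135,312,170))):
    x,y,X,Y=b;print(n,"moved px",cv2.phaseCorrelate(t0[y:Y,x:X,1].astype(np.float32),t[y:Y,x:X,1].astype(np.float32)))
a=cv2.resize(im,(400,300),interpolation=cv2.INTER_AREA)
b=cv2.resize(t[200:320,130:290],(400,300),interpolation=cv2.INTER_CUBIC)
c=cv2.resize(s[255:390,220:400],(400,300),interpolation=cv2.INTER_CUBIC)
d=cv2.resize(s[130:220,100:220],(400,300),interpolation=cv2.INTER_CUBIC)
cv2.imwrite("pics/end.png",np.vstack([np.hstack([a,b]),np.hstack([c,d])]))
E
```

```text
33.025 [0.3752 0.1931 0.1714] [-0.89  0.17  0.33  2.14 -0.08  0.84  1.81]
[[273. 333.]]
[[273. 271.]]
tee moved px ((-0.061098254123921336, 0.152017350167009), 0.978564102616575)
timer moved px ((0.06561545767587873, 0.00031980682208754274), 0.9978833121282084)
bottle moved px ((0.012384075796136429, 0.20063230544344535), 1.003273503233989)
```

View pics/end.png

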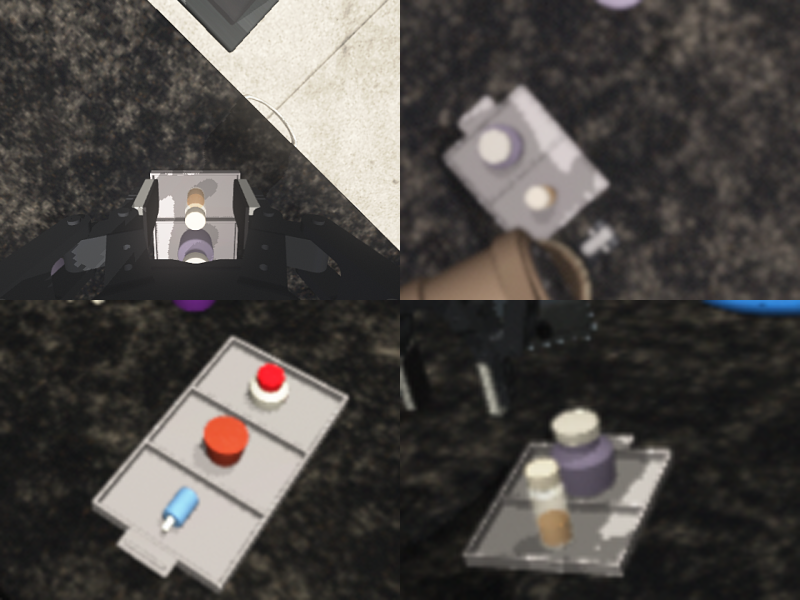

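The final picture shows the stone, stopper and plug centred in their compartments, and the jar (at the tab) and vial upright in theirs. The tee, timer and bottle moved less than a pixel, and the gripper is clear of everything. Handing in.

```bash
python3 -c "
from station import *
print(close_job())"
```

```text
the job is handed in; nothing more can be done
None
```

Both kits are made up and the job was handed in at about 33 s. The last pictures showed every item in its compartment and the tee, timer and bottle unmoved, but no verdict came back.

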